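# Stand the oiled pepper-mill bodies on the drying board by height

### The job

Slip the four bored pepper-mill bodies over the dowels of the paddle-shaped drying board, one on each dowel, in order of height: the shortest next to the paddle handle, the tallest at the far end. Lower each one gently until its foot sits flat on the board, without dropping it, and do not knock any over; leave them all standing free.

Things in the scene. Friction and masses are not known exactly. Their poses are not given: they have to be found in the camera images.
- mill_a: Pale wooden pepper-mill body, the second tallest of the four, 140 mm tall, standing upright on the bench; round, open through its length by a 30 mm bore. Foot 56 mm across (lowest 12 mm), barrel 50 mm across, straight neck 44 mm across from 90 to 128 mm above the foot, collar 50 mm across on the top 12 mm. Origin: centre of the underside of the foot, z up along the bore. About 115 g (it varies).
- mill_b: Pale wooden pepper-mill body, the shortest of the four, 80 mm tall, standing upright on the bench; round, open through its length by a 30 mm bore. Foot 56 mm across (lowest 12 mm), barrel 50 mm across, straight neck 44 mm across from 30 to 68 mm above the foot, collar 50 mm across on the top 12 mm. Origin: centre of the underside of the foot, z up along the bore. About 70 g (it varies).
- mill_c: Pale wooden pepper-mill body, the tallest of the four, 170 mm tall, standing upright on the bench; round, open through its length by a 30 mm bore. Foot 56 mm across (lowest 12 mm), barrel 50 mm across, straight neck 44 mm across from 120 to 158 mm above the foot, collar 50 mm across on the top 12 mm. Origin: centre of the underside of the foot, z up along the bore. About 140 g (it varies).
- mill_d: Pale wooden pepper-mill body, the second shortest of the four, 110 mm tall, standing upright on the bench; round, open through its length by a 30 mm bore. Foot 56 mm across (lowest 12 mm), barrel 50 mm across, straight neck 44 mm across from 60 to 98 mm above the foot, collar 50 mm across on the top 12 mm. Origin: centre of the underside of the foot, z up along the bore. About 95 g (it varies).
- board: Drying board of pale plywood, fixed to the bench: 310 x 90 mm, 18 mm thick, lying flat, with a short paddle handle (36 mm wide, same thickness, reaching to 237 mm from the board's middle, with a hanging hole) at one end. Origin: centre of the 310 x 90 mm part, on its underside (bench level); x along the row of dowels, the handle at the -x end; z up. It may lie at any angle on the bench.
- dowel_1: Dark wooden dowel standing up from the board, 12 mm across, 50 mm tall with a rounded tip, number 1 of the row of four 80 mm apart, the one next to the paddle handle. Origin: centre of its foot on the board's top face, 18 mm above the bench; z up.
- dowel_2: Dark wooden dowel standing up from the board, 12 mm across, 50 mm tall with a rounded tip, number 2 of the row of four 80 mm apart, counted from the paddle handle. Origin: centre of its foot on the board's top face, 18 mm above the bench; z up.
- dowel_3: Dark wooden dowel standing up from the board, 12 mm across, 50 mm tall with a rounded tip, number 3 of the row of four 80 mm apart, counted from the paddle handle. Origin: centre of its foot on the board's top face, 18 mm above the bench; z up.
- dowel_4: Dark wooden dowel standing up from the board, 12 mm across, 50 mm tall with a rounded tip, number 4 of the row of four 80 mm apart, the one farthest from the paddle handle. Origin: centre of its foot on the board's top face, 18 mm above the bench; z up.
Things that resemble listed ones, but are neither listed nor needed, are in the scene too. Leave any green or purple look-alike of the mill_d alone. What is shaped like the mill_c but green is not meant.

How it is judged:
By the outcome, as a careful person would: the job done as asked, in the order asked, and still so for the second after the job is handed in, with the robot touching nothing.
It also fails if it takes over 109 s, if anything falls off the work surface, if the arm or the gripper's body presses on something with over 40 N, if the wrist force passes 120 N, or if a joint passes its speed limit or range.

### The arm

A 6-joint arm with a two-finger parallel gripper is mounted at the origin on the work surface. World frame = base frame: x ahead of the robot, y to its left, z up, the work surface at z = 0. Lengths are in m, angles in rad, forces in N, time in s.
With the tool pointing down it reaches from about 0.275 to 0.75 m from the base axis. Payload 10.2 kg.
Tool frame: the origin (TCP) lies midway between the tips of the shut fingers; the grasp point (between the pads) lies 19 mm behind it (env.hold_point_z is the distance from the TCP to the grasp point, in m); z points along the fingers, y is the line along which they close (so a half turn about z gives the same grasp; the last joint's range is limited). The gripper opens to 85 mm and grips with 20 to 120 N. Pads are 22 mm wide; open, the fingers measure 114 mm over their backs; the gripper's body (76 mm by 85 mm) begins 54 mm behind the grasp point. The pads swing forward as they close: fully open they stand 13 mm farther back than shut.
Start: joints at [0.944, 0.313, 1.498, -0, 1.331, -0.223], TCP at [0.206, 0.483, 0.231] pointing down, gripper open.
Joint ranges: [-2.94, 2.94], [-0.97, 2.17], [0.19, 2.56], [-1.23, 4.37], [0.02, 3.11], [-2.88, 2.88]. Speed limits (rad/s): [2.39, 2.39, 3.01, 3.14, 3.14, 3.14].

### API

Orientations are given as a unit quaternion [x, y, z, w].
In Python, from bench import env, kinematics, monitor, eyes, job gives the robot as it stands. The module is installed in compiled form; this text tells all that it offers. Calls block until the motion is done:
- env.reach(position, orientation): joint-space move of the TCP to a pose.
- env.movel(position, velocity=0.15, frame=None, guard=None): straight line of the TCP; frame=None keeps the orientation; velocity is the mean speed in m/s. With guard (N) it stops when the force on the tool has changed by that much, and returns True; else False.
- env.set_joints(angles): joint-space move.
- env.release() and env.close_gripper(effort=None): open the fingers fully, or close them until they stop; effort is the grip in N (None keeps the last).
- env.hold(seconds).
- kinematics.ik(position, orientation): joint angles nearest the present ones, or None.
- monitor.sense(): the state.
- eyes.grab_frame(name): name is "scene" or "top"; returns a dict with "frame" (480x640x3 uint8, red, green, blue), "mtx" (3x3 intrinsics, pixels), "view" (4x4, takes a point from world to camera coordinates). Camera axes: x right, y down, z forward; pixel columns grow to the right and rows downward; lengths in m; the calibration is good to about 2 mm. A picture is of the moment at which its call begins. There is no depth.
A pose or a line that the arm cannot do raises env.MotionError and nothing moves.
- job.hand_in(): hands the job in; it is judged then, once.
The state is a dict: "clock": time; "joints": joint angles; "qvel": joint speeds; "joint_efforts": joint torques, N m; "position": TCP position; "ee_rot": TCP orientation; "contact_force": force on the tool from outside, world axes, zero at the start; "ft_torque": the same for the moment, N m; "finger_gap": opening from 0.0 (shut) to 1.0 (fully open); "gripper_force": force on a finger pad.
Only numpy, scipy, OpenCV 4.12 (cv2) and the standard library are available. Lean on these libraries where they do the work, as an engineer would, in place of code of your own. Each camera call takes 0.05 s, during which the arm holds its last target. There are 200 camera calls.

## Working session

There is one attempt and no reset: what is moved stays moved. The work goes in short steps, each a Python script; the robot and the scene stay as the last script left them, time stands still between calls to the robot, and variables do not carry over. Pictures are saved under pics/ and viewed, at most 14 in all, crops included, and the job is handed in when it is done.

```bash
mkdir -p pics
python3 - <<'E'
from bench import env, kinematics, monitor, eyes, job
import cv2, numpy as np
for n in ("scene","top"):
    f=eyes.grab_frame(n); cv2.imwrite(f"pics/{n}0.png",f["frame"][:,:,::-1]); np.savez(f"{n}0.npz",**f)
    print(n,f["mtx"].tolist(),f["view"].round(4).tolist())
print(monitor.sense(), env.hold_point_z)
E
```

```text
scene [[504.7990678299088, 0.0, 315.2680251314581], [0.0, 504.7990678299088, 234.49731759896468], [0.0, 0.0, 1.0]] [[-0.5244, 0.8514, 0.0073, 0.2007], [0.5134, 0.3231, -0.795, -0.2573], [-0.6793, -0.4132, -0.6065, 1.4324], [0.0, 0.0, 0.0, 1.0]]
top [[468.0482055934871, 0.0, 324.1503854597644], [0.0, 468.0482055934871, 238.3687205040686], [0.0, 0.0, 1.0]] [[0.0115, -0.9999, 0.0002, 0.0876], [-0.9709, -0.0113, -0.2393, 0.5219], [0.2393, 0.0025, -0.971, 0.7528], [0.0, 0.0, 0.0, 1.0]]
{'clock': 0.1, 'joints': array([ 9.43605428e-01,  3.13359400e-01,  1.49835455e+00,  2.05141614e-05,
        1.33096964e+00, -2.23388320e-01]), 'qvel': array([-0.0002134 , -0.00189507, -0.00233326, -0.00048759, -0.00264724,
        0.0002983 ]), 'joint_efforts': array([ 1.61530821e-03, -4.12903547e+01, -2.60135776e+01, -2.28341132e-04,
        3.11723721e-03,  8.44684450e-05]), 'position': array([0.20615046, 0.4825934 , 0.2308125 ]), 'ee_rot': array([ 2.00534723e-01,  9.79686443e-01, -4.92767961e-04, -2.34126848e-04]), 'contact_force': array([ 0.70814523, -0.12189879, -0.1893069 ]), 'ft_torque': array([0.01674847, 0.02245932, 0.06723706]), 'gripper_force': 0.0, 'finger_gap': 0.9971339425520821} 0.0187
```

View pics/scene0.png

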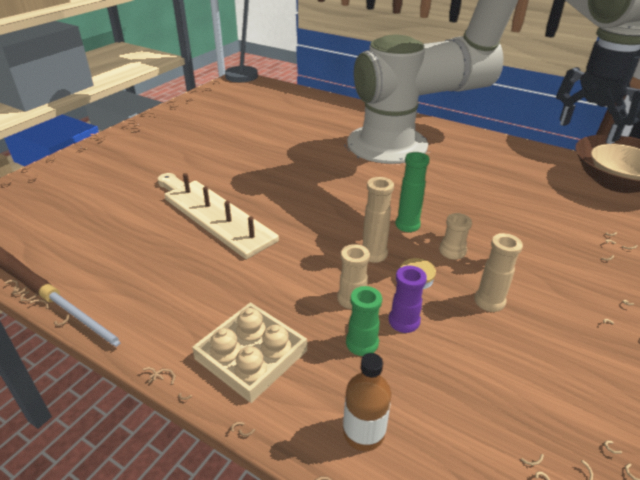

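View pics/top0.png

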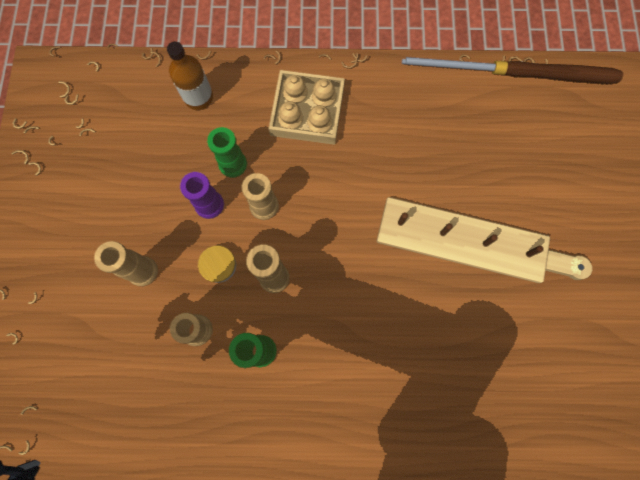

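Top view: pale candidates have tops at (112,257), (264,262), (257,189) and (187,329). The look-alikes to leave are green (223,141), purple (197,187) and tall green (247,350). The knob box (307,107) and yellow lid (216,264) aren't needed. The dowels lean between (404,219) and (535,251), with the handle at (581,267), on the right.

Run:
```python
import cv2, numpy as np
t=np.load("top0.npz")["frame"][:,:,::-1]; s=np.load("scene0.npz")["frame"][:,:,::-1]
def c(im,x,y,w,h,k,n):
    o=cv2.resize(im[y:y+h,x:x+w],None,fx=k,fy=k,interpolation=cv2.INTER_CUBIC)
    st=20
    for i in range(0,w,st): cv2.putText(o,str(x+i),(i*k,8),0,.3,(255,255,255),1); cv2.line(o,(i*k,10),(i*k,16),(255,255,255),1)
    for i in range(0,h,st): cv2.putText(o,str(y+i),(0,i*k+3),0,.3,(255,255,255),1); cv2.line(o,(20,i*k),(26,i*k),(255,255,255),1)
    cv2.imwrite(n,o)
c(t,90,165,200,195,3,"pics/tc.png"); c(t,370,190,230,100,3,"pics/tb.png"); c(s,330,145,200,195,3,"pics/sc.png")
```

```text
(no output)
```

View pics/tc.png

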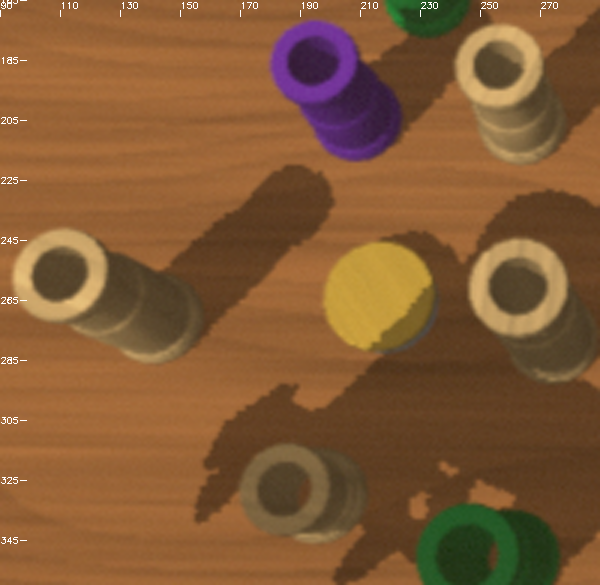

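View pics/tb.png

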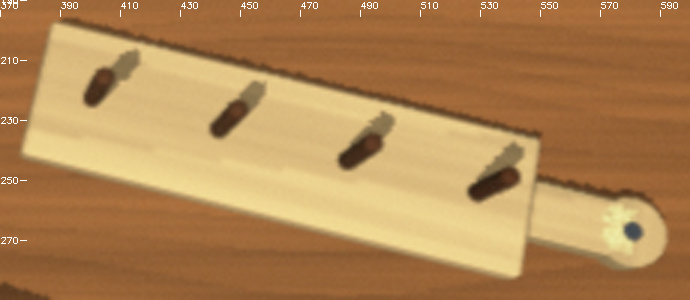

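View pics/sc.png

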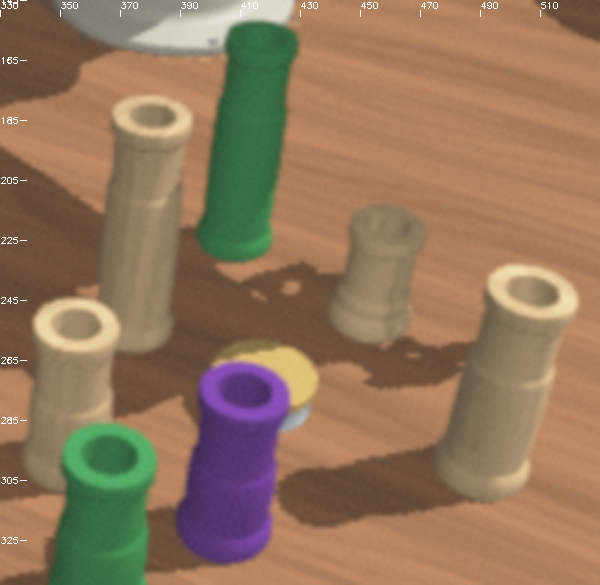

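Crops: the choice is confirmed. The pale mills are tall (263,261 top / 380,184 scene), second tallest (110,257 / 507,242), third (256,187 / 355,253) and shortest (185,328 / 459,222). Next I triangulate the rims and fit the board from the dowel blob centroids.

```bash
cat > h.py <<'E'
import cv2, numpy as np
from scipy.optimize import least_squares
def P(f): return np.asarray(f["mtx"])@np.asarray(f["view"])[:3]
def ray(f,uv,z):
    p=P(f); A=np.c_[p[:,:2],-np.array([*uv,1])]; s=np.linalg.solve(A,-(p[:,2]*z+p[:,3])); return s[:2]
def tri(fs,uvs): return cv2.triangulatePoints(P(fs[0]),P(fs[1]),np.array(uvs[0],float),np.array(uvs[1],float))[:3,0]/cv2.triangulatePoints(P(fs[0]),P(fs[1]),np.array(uvs[0],float),np.array(uvs[1],float))[3,0]
E
python3 - <<'E'
from h import *
t=dict(np.load("top0.npz"));s=dict(np.load("scene0.npz"))
M={'a':((110,256.7),(507,242.3),.14),'b':((185,328),(458.7,221.7),.08),'c':((262.7,260.7),(380.5,184.5),.17),'d':((256.3,187),(355.3,253),.11),
 'greenC':((246.3,348),(417.5,160),.17),'purple':((194.7,185.3),(411.7,275.3),.11)}
for k,(a,b,z) in M.items(): print(k,tri((t,s),(a,b)).round(4),'top@z',ray(t,a,z).round(4),'scene@z',ray(s,b,z).round(4))
def blobs(f,x,y,w,h):
    im=f["frame"][y:y+h,x:x+w].max(2); m=(im<95).astype(np.uint8)
    n,_,st,c=cv2.connectedComponentsWithStats(m); return [(c[i]+(x,y),st[i,4]) for i in range(1,n) if st[i,4]>15]
for n,f,r in(('t',t,(385,205,165,55)),('s',s,(170,170,95,80))):
    for c,a in blobs(f,*r): print(n,c.round(1),a,ray(f,c,.043).round(4))
print('handle end',ray(t,(592,267),.018),'hole',ray(t,(580.5,267),.018))
E
```

```text
a [0.4687 0.4303 0.137 ] top@z [0.4686 0.4271] scene@z [0.4715 0.4321]
b [0.3634 0.322  0.0739] top@z [0.3636 0.3186] scene@z [0.3712 0.3251]
c [0.4591 0.1868 0.1663] top@z [0.4592 0.1846] scene@z [0.464  0.1906]
d [0.5973 0.2109 0.1077] top@z [0.5972 0.2089] scene@z [0.5992 0.2135]
greenC [0.3311 0.2066 0.164 ] top@z [0.3322 0.2025] scene@z [0.3401 0.2126]
purple [0.5991 0.3161 0.1073] top@z [0.599  0.3131] scene@z [0.6009 0.3187]
t [402.3 219.4] 49 [ 0.5627 -0.0471]
t [445.4 229.5] 54 [ 0.5447 -0.124 ]
t [489.3 239.9] 75 [ 0.5265 -0.2015]
t [533.7 250.7] 89 [ 0.5076 -0.279 ]
s [186. 183.] 48 [ 0.5082 -0.2766]
s [206.  197.2] 45 [ 0.5293 -0.1969]
s [227.4 212.1] 49 [ 0.5491 -0.1192]
s [250.6 227.6] 55 [ 0.5671 -0.0431]
handle end [ 0.48408125 -0.39334615] hole [ 0.48383947 -0.37245749]
```

Camera disagreement is 3–5 mm, so I use the mean of the two. One tool yaw (closing across the row) suits every grasp and every placing.

```bash
cat > act.py <<'E'
from bench import env, kinematics, monitor, eyes, job
import numpy as np, cv2
from scipy.spatial.transform import Rotation as R
H=dict(a=.14,b=.08,c=.17,d=.11)
M=dict(a=(.470,.4296),b=(.3665,.322),c=(.461,.187),d=(.598,.211))
D=dict(c=(.565,-.045),a=(.547,-.1215),d=(.528,-.199),b=(.508,-.278))
r=np.array([.237,.971,0])/np.hypot(.237,.971)
qs=[R.from_matrix(np.c_[s*r,np.cross([0,0,-1],s*r),[0,0,-1]]).as_quat() for s in (1,-1)]
def quat(): # the half-turn variant that the last joint prefers everywhere
    def cost(q):
        js=[kinematics.ik([*p,.25],q) for p in list(M.values())+list(D.values())]
        return 99 if any(j is None for j in js) else max(abs(j[5]) for j in js)
    c=[cost(q) for q in qs]; print('j6',c); return qs[int(np.argmin(c))]
def pick(k,q,xy=None):
    x,y=xy or M[k]; g=H[k]-.031-env.hold_point_z+.003
    env.release()
    env.reach([x,y,max(H[k]+.06,.2)],q)
    hit=env.movel([x,y,g],.12,guard=8)
    env.close_gripper(40); s=monitor.sense()
    print(k,'hit',hit,'z',s['position'][2]-g,'gap',s['finger_gap'],'F',s['gripper_force'])
    return g
def place(k,g):
    x,y=M[k]; u,v=D[k]
    env.movel([x,y,g+.195],.25)
    env.movel([u,v,g+.195],.35)
    s=monitor.sense(); print('carry gap',s['finger_gap'],s['clock'])
    h1=env.movel([u,v,g+.018+.065],.2,guard=10)
    h2=env.movel([u,v,g+.018+.006],.08,guard=4)
    h3=env.movel([u,v,g+.018-.004],.02,guard=3)
    s=monitor.sense(); print('guards',h1,h2,h3,'foot dz',s['position'][2]-g-.018,s['contact_force'].round(1),s['clock'])
def leave(k,g):
    env.release(); u,v=D[k]; env.movel([u,v,g+.1],.12); print('clk',monitor.sense()['clock'])
def pics(n):
    for c in("scene","top"):
        f=eyes.grab_frame(c); cv2.imwrite(f"pics/{c}{n}.png",f["frame"][:,:,::-1]); np.savez(f"{c}{n}.npz",**f)
E
python3 - <<'E'
from act import *
q=quat()
g=pick('d',q); place('d',g); pics(1)
E
```

```text
j6 [np.float64(0.7962409957212886), 99]
d hit False z 0.0006942199376187425 gap 0.5696524425501864 F 40.26851803064346
carry gap 0.5634884272653482 6.075
guards False False True foot dz 0.000769965924116562 [ 0.2 -0.8  3.2] 8.0333
```

Run:
```python
import cv2,numpy as np
a=cv2.imread("pics/scene1.png")[60:310,120:370]; b=cv2.imread("pics/top1.png")[130:330,370:620]
cv2.imwrite("pics/m1.png",np.hstack([cv2.resize(a,(400,400)),cv2.resize(b,(400,320))if 0 else cv2.resize(cv2.copyMakeBorder(b,25,25,0,0,0),(400,400))]))
```

```text
(no output)
```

View pics/m1.png

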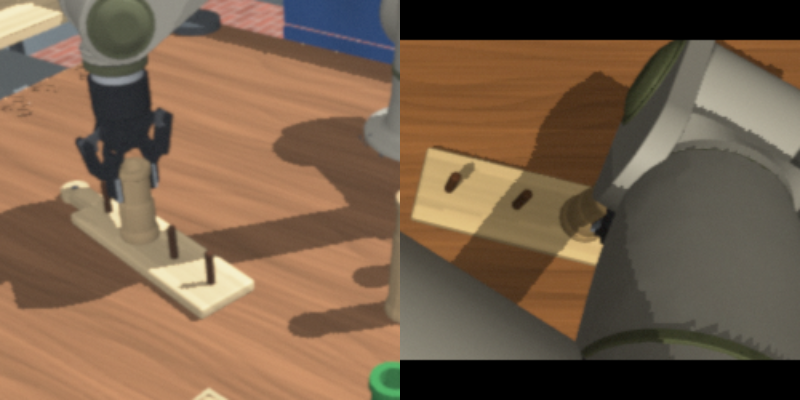

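The left half shows the mill standing over dowel 2 (about (138,240) in the crop), flat on the board. I release it and do the tallest next.

Run:
```python
from act import *
q=quat()
leave('d',H['d']-.031-env.hold_point_z+.003)
g=pick('c',q); place('c',g)
s=monitor.sense()
if abs(s['position'][2]-g-.018)<.004: leave('c',g)
pics(2)
```

```text
j6 [np.float64(0.7962409957212886), 99]
clk 9.425
c hit False z 0.0007534924050748015 gap 0.5635326841101305 F 40.41183214634657
carry gap 0.5616009343651471 14.4167
guards False False True foot dz 0.0007714843733775574 [-0.9 -0.   4.9] 16.375
clk 17.6667
```

View pics/scene2.png

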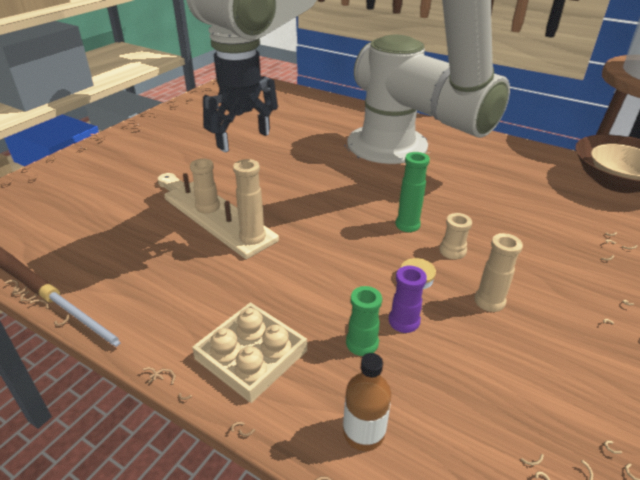

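Tallest stands at (250,240) on dowel 4, second shortest at (205,205) on dowel 2. Now the other two, with higher carries to clear the tall mill.

```bash
sed -i 's/g+.195/g+.225/g; s/g+.1\]/max(g+.1,.27)]/' act.py
python3 - <<'E'
from act import *
q=quat()
p=monitor.sense()['position']; env.movel([p[0],p[1],.27],.2)
for k in 'ab':
    g=pick(k,q); place(k,g)
    if abs(monitor.sense()['position'][2]-g-.018)>.004 or monitor.sense()['finger_gap']<.4: break
    leave(k,g)
pics(3)
E
```

```text
j6 [np.float64(0.7962409957212886), 99]
a hit False z 0.0007545526016589366 gap 0.5632964898035002 F 40.39878549054265
carry gap 0.5647127007876217 24.4333
guards False False True foot dz 0.0007742752019350881 [ 0.9 -0.5  3.7] 26.5417
clk 28.475
b hit False z 0.0006563927373984674 gap 0.5640986974789733 F 40.09150770604265
carry gap 0.5626556973263159 35.4083
guards False False True foot dz 0.0006573429219872799 [-1.8  0.4  5.7] 37.525
clk 39.9583
```

View pics/scene3.png

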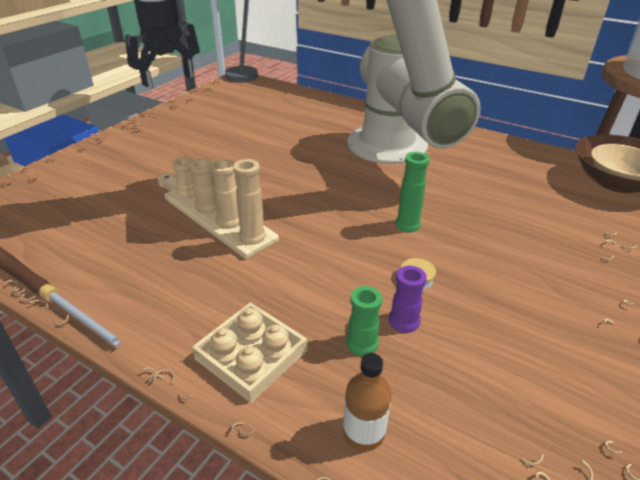

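All four stand upright on the board in rising order, from (184,195) next to the handle to (250,240) at the far end. The look-alikes haven't moved and the gripper is clear.

```bash
python3 -c "
from bench import job
print(job.hand_in())"
```

```text
the job is handed in; nothing more can be done
None
```

All four mills stand free on their dowels, shortest by the handle to tallest at the far end, and the job was handed in at about 40 s on the robot's clock.

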